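Set a board on the inspection rest and draw the magnifier out over it

ROBOT

A 6-joint arm with a two-finger parallel gripper is mounted at the origin on the work surface. World frame = base frame: x ahead of the robot, y to its left, z up, the work surface at z = 0. Lengths are in mm, angles in rad, forces in N, time in s.
With the tool pointing down it reaches from about 350 to 975 mm from the base axis. Payload 7.1 kg.
Tool frame: the origin (TCP) lies at the very end of the fingers, on their centre line; the grasp point (between the pads) lies 19 mm behind it; z points along the fingers, y is the direction in which the jaws open and shut (so a half turn about z gives the same grasp; the last joint's range is limited). The gripper opens to 88 mm and grips with 3 to 60 N. Pads are 20 mm wide; open, the fingers measure 115 mm over their backs; the gripper's body (75 mm by 178 mm) begins 61 mm behind the grasp point.
Start: joints at [1.295, 0.423, 1.63, -0, 1.089, -0.019], TCP at [158.71, 604.496, 222.675] pointing down, gripper open.
Joint ranges: [-3, 3], [-0.9, 2.11], [0.09, 2.58], [-1.31, 4.45], [0.11, 2.69], [-2.54, 2.54]. Speed limits (rad/s): [2.39, 2.39, 3.01, 3.14, 3.14, 3.14].

INTERFACE

Orientations are given as a rotation vector (axis times angle).
In Python, from workcell import ctrl, imaging gives the robot as it stands. The module is installed in compiled form; this text tells all that it offers.
- The arm moves only by the shell command python3 -m pendant 'ROWS'. ROWS is JSON, a list of rows, each an object with "turn": the turn, a rotation vector about the world's x, y, z in rad, a list of three; "dp": the shift along the world's x, y, z in m, a list of three; "claw": the finger opening in m, from 0 to 0.0878. A call has 1 to 8 rows; each row is the pose to reach, as a shift and turn from the pose commanded when the call began; what a row does not reach only later rows make up. A row lasts 1/10 s, in which the tool goes at most 50 mm and 8.59 degrees, less where a joint would pass 70% of its speed; a pose out of reach is approached as far as the arm can. A call with a gripper value outside its range is refused whole. The fingers move at their own pace and stop on an object; the grip force is fixed at half the most. Time passes only in rows, so rows that repeat a pose let the fingers close. It gives the time, the measured TCP pose, the force and the opening at its end, in the units of the state.
- ctrl.get_obs(): the state, without advancing time (a new reading comes with each control period).
- imaging.get_image(name): name is "side" or "top" or "wrist"; returns a dict with "pixels" (420x560x3 uint8, blue, green, red), "fov_y" (degrees; the focal length in pixels is half the picture's height over the tangent of half this angle, whatever the lens; pixels are square), "cx", "cy" (the principal point, pixels), "k1" (the pictures are not rectified: a ray, as slopes to the right and down, at radius r is drawn at 1 + k1 r^2 times it, then the intrinsics apply), "xyz" and "rotation" of the camera in the world. Camera axes: x right, y up, looking along -z (the intrinsics and any distortion apply to the point x, -y, -z); pixel columns grow to the right and rows downward; lengths in mm; the calibration is good to about 2 mm. A picture is of the moment at which its call begins. There is no depth.
- ctrl.close_job(): hands the job in, once; it reports no verdict.
The state is a dict: "t": time; "qpos": joint angles; "qvel": joint speeds; "joint_torque": joint torques, N m; "ee_pos": TCP position; "orientation": TCP orientation; "ft_force": force on the tool from outside, world axes, zero at the start; "moment": the same for the moment, N m; "width": finger opening in mm.
Only numpy, scipy, OpenCV 4.12 (cv2) and the standard library are available. Lean on these libraries where they do the work, as an engineer would, in place of code of your own. Each camera call takes 0.05 s, during which the arm holds its last target.

TASK

Set the circuit board with the finned heat sink, fins up, centred and lengthwise on the narrow ledge of the work rest, and let go of it. Then press in the lock button on the magnifier's telescoping boom, take the boom's upright handle and draw the boom out until its pointer lines up with the brass index clip on the scale, and finish while still holding the handle there, because a spring pulls the boom back in. Leave the other things on the bench alone.

Things in the scene. Friction and masses are not known exactly. Their poses are not given: they have to be found in the camera images.
- module: The board to inspect: green board 84 x 50 x 5 mm with a bright aluminium finned heat sink 60 (along x) x 28 (along y) x 27 mm at its centre, 32 mm high in all, about 0.16 kg; grip it across the 28 mm. Origin: centre of the underside; x along the 84 mm, z up. It lies flat before the boom, in one of three places, in a row with cap_board and transformer.
- boom_stand: Fixed magnifier stand, origin on the bench. x: horizontal, the way the boom draws out (roughly to the robot's right); y: to the far side. Foot 120 x 100 x 12 mm and column at x = -205 mm carry a white square tube: 36 mm wide, x -275 to -30 mm, z 172 to 208 mm; a scale strip (top z 203 mm) adds 30 mm on its far side. A low rail (26 wide, 10 high) runs below to x = 270 mm.
- boom_arm (a joint): Boom extension in m: 0 = fully in (the start, locked), 0.2 = farthest out. Once unlocked it slides freely but a spring pulls it back in with about 3 to 6 N, so it must be held. While locked it will not come out.
- lock_button (a joint): Travel of the lock button in m: 0 = out (locked, the start), 0.007 = fully in. It moves straight down; pressing takes a little over 4 N. It stays in when let go. The boom is free once the button is in by more than 4.5 mm.
- button_top (a point): Centre of the top face of the black round lock button (24 mm across, standing 14 mm above a collar 38 mm across) on top of the tube, at boom_stand x = -130 mm, 232 mm above the bench when out.
- handle (a point): On the axis of the boom's upright grey round handle post (20 mm across, 56 mm tall, top 258 mm above the bench), 20 mm below its top. It stands on the moving boom just outside the tube's mouth, 35 mm from it at the start, and moves with the boom.
- lens (a point): Centre of the flat horizontal magnifier lens (ring 90 mm across overall, 190 mm above the bench) on the moving boom, 55 mm beyond the handle. With the pointer at the clip it stands over the work rest.
- pointer (a point): Tip of the black upright pointer blade (4 mm along the boom, 12 mm tall) that moves with the boom along the scale on the tube's far side. When the boom is drawn out by d, this point moves by d along boom_stand x.
- index_clip (a point): Middle of the near face of the brass index clip (10 mm long along the boom, 14 x 12 mm) clamped on the scale strip: the mark. Fixed. The pointer lines up with it when both have the same boom_stand x; 120 to 175 mm of extension at the start.
- work_rest: Fixed work rest clamped on the rail. Origin on the bench under its middle; x along the boom, z up. Foot 70 x 60 x 18 mm, a slim post, and on top a black ledge 76 mm long (x), only 18 mm wide (y), its top 70 mm above the bench.
- ledge (a point): Centre of the ledge's flat top face, 70 mm above the bench.
- cap_board: Bystander: board of the same size carrying six black round capacitors, no heat sink, 31 mm high. Leave it alone.
- transformer: Bystander: small transformer, dark core 56 x 30 x 46 mm with a yellow winding (46 mm over it). Leave it alone.
- spool: Bystander: grey wire spool, 64 mm across, 48 mm high, to the right.
- tin: Bystander: tin can, 66 mm across, 75 mm high, to the right.
- screwdriver: Bystander: screwdriver lying at the left.
- wrench: Bystander: wrench lying on the far side.
- parts_bin: Bystander: open grey bin 110 x 150 x 45 mm on the far side.
Mind the look-alikes: they are no part of the job. What is shaped like the module but pink or purple is not meant.

How it is judged:
By the outcome, as a careful person would: the job done as asked, in the order asked, and still so for the second after the job is handed in, while the arm keeps its last pose, push and grip.
It also fails if it takes over 72 s, if anything falls off the work surface, if the arm or the gripper's body presses on something with over 40 N, if the wrist force passes 120 N, or if a joint passes its speed limit or range.

## Working session

There is one attempt and no reset: what is moved stays moved. The work goes in short steps, Python scripts to look and compute and a shell command to move; the robot and the scene stay as the last step left them, time stands still between calls to the robot, and variables do not carry over. Pictures are saved under pics/ and viewed, and the job is handed in when it is done.

```bash
mkdir -p pics; cat > h.py <<'E'
import numpy as np, cv2, json
from workcell import ctrl, imaging
def snap(name,fn):
    im=imaging.get_image(name); cv2.imwrite('pics/'+fn+'.png',np.asarray(im['pixels']))
    np.savez('pics/'+fn+'.npz',**{k:np.asarray(v) for k,v in im.items()}); return im
def load(fn): 
    d=np.load('pics/'+fn+'.npz'); return {k:d[k] for k in d.files}
def KD(im):
    h=im['pixels'].shape[0]; f=h/2/np.tan(np.radians(float(im['fov_y']))/2)
    return np.array([[f,0,float(im['cx'])],[0,f,float(im['cy'])],[0,0,1]]),np.array([float(im['k1']),0,0,0])
def R_(im):
    r=np.asarray(im['rotation'],float)
    return r if r.shape==(3,3) else cv2.Rodrigues(r)[0]
def ray(im,uv):
    K,D=KD(im); p=cv2.undistortPoints(np.array([[uv]],float),K,D)[0,0]
    d=R_(im)@np.array([p[0],-p[1],-1]); return np.asarray(im['xyz'],float),d
def onz(im,uv,z):
    o,d=ray(im,uv); return o+d*(z-o[2])/d[2]
def proj(im,P):
    K,D=KD(im); c=R_(im).T@(np.asarray(P,float)-np.asarray(im['xyz'],float))
    q=cv2.projectPoints(np.array([[c[0],-c[1],-c[2]]]),np.zeros(3),np.zeros(3),K,D)[0]; return q.ravel()
def tri(im1,uv1,im2,uv2):
    o1,d1=ray(im1,uv1);o2,d2=ray(im2,uv2)
    A=np.array([d1,-d2]).T; s=np.linalg.lstsq(A,o2-o1,rcond=None)[0]
    a=o1+s[0]*d1;b=o2+s[1]*d2; return (a+b)/2,np.linalg.norm(a-b)
E
python3 - <<'E'
from h import *
print(ctrl.get_obs())
for n in ['side','top','wrist']:
    im=snap(n,n+'0'); print(n,{k:v for k,v in im.items() if k!='pixels'})
E
```

```text
{'t': 0.0, 'qpos': array([ 1.29501467e+00,  4.23839680e-01,  1.63069686e+00, -3.22976481e-05,
        1.08864125e+00, -1.89959403e-02]), 'qvel': array([-1.31055345e-03,  3.26183790e-04, -3.79980966e-04, -9.43977953e-05,
        7.06113423e-04,  7.51513498e-04]), 'joint_torque': array([ 3.39542974e-03, -5.44635093e+01, -2.73667145e+01,  6.45583682e-02,
        2.29651260e-02, -8.86097519e-05]), 'ee_pos': array([158.55732251, 603.95710513, 221.89975172]), 'orientation': array([-4.02201093e-01, -3.11553330e+00,  2.46937055e-03]), 'ft_force': array([-0.40914942,  0.3907986 ,  0.22357802]), 'moment': array([ 0.04799852, -0.00296338,  0.02729101]), 'width': 87.871083452239}
side {'fov_y': 43.297079851714265, 'cx': 274.5727639361393, 'cy': 221.86920935270146, 'k1': 0.06250124153375572, 'xyz': array([  77.93062902, -834.37285014, 1030.98171917]), 'rotation': array([ 0.78458823, -0.19200225, -0.50195399])}
top {'fov_y': 56.05883116039224, 'cx': 280.41159034803843, 'cy': 210.8835412879361, 'k1': -0.07552916125139962, 'xyz': array([ 333.47577629,  -33.46070608, 1202.93674503]), 'rotation': array([ 0.15641726, -0.11939849, -1.58820304])}
wrist {'fov_y': 70.0360211600045, 'cx': 280.80077432402896, 'cy': 208.8329150396914, 'k1': -0.04318164172351291, 'xyz': array([ 87.22776969, 621.16695197, 383.3906043 ]), 'rotation': array([-0.23316085, -0.17752902,  1.3054498 ])}
```

View pics/side0.png

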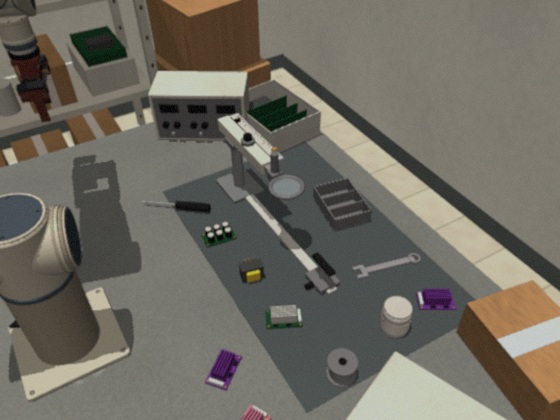

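View pics/top0.png

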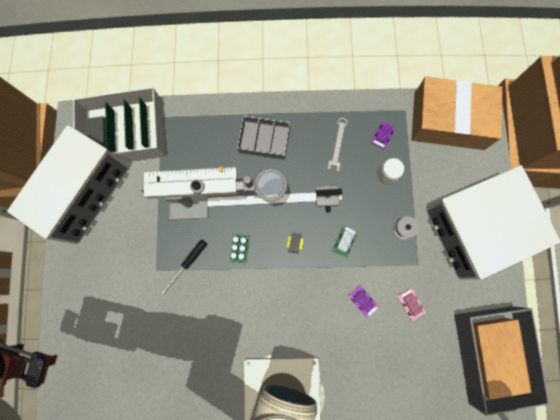

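View pics/wrist0.png

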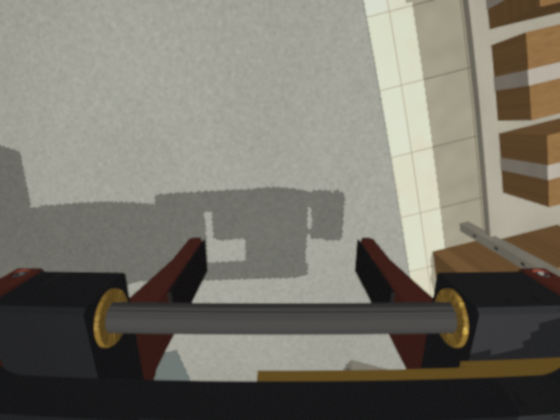

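The side and top views show the boom stand with its tube at about (195,183) in the top view. The module is at about (345,240), next to the transformer and cap_board. The work rest is at about (328,198). I'll zoom in.

```bash
python3 - <<'E'
from h import *
t=load('top0')['pixels'];s=load('side0')['pixels']
def z(p,x0,y0,x1,y1,k,fn): cv2.imwrite('pics/'+fn+'.png',cv2.resize(p[y0:y1,x0:x1],None,fx=k,fy=k,interpolation=cv2.INTER_CUBIC))
z(t,135,155,295,225,5,'tz1'); z(t,285,170,375,270,6,'tz2')
z(s,210,105,320,205,6,'sz1'); z(s,250,240,350,340,6,'sz2')
E
```

```text
(no output)
```

View pics/tz1.png

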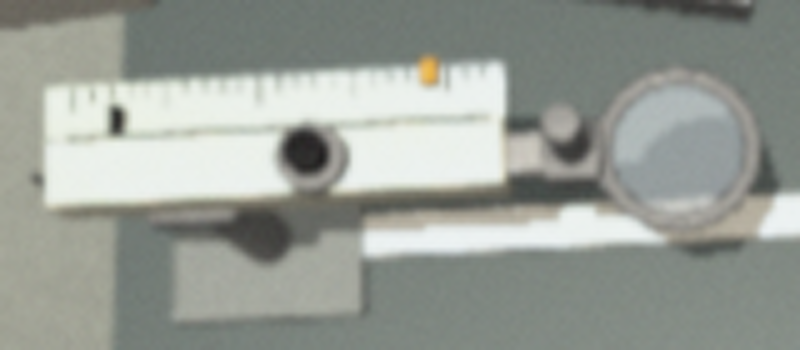

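View pics/tz2.png

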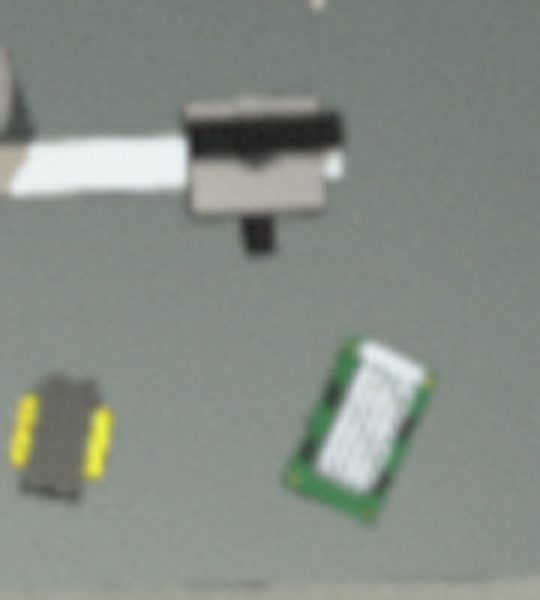

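View pics/sz1.png

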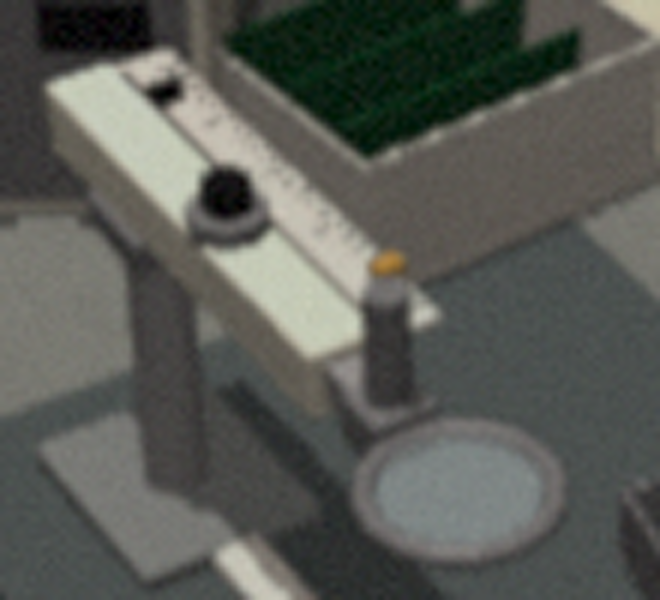

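View pics/sz2.png

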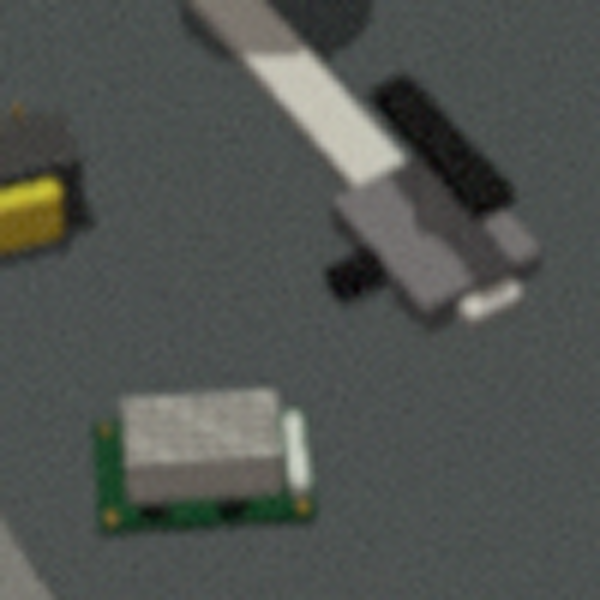

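```bash
python3 - <<'E'
from h import *
T=load('top0');S=load('side0')
def c(x,y,x0,y0,k): return ((x+.5)/k-.5+x0,(y+.5)/k-.5+y0)
t1=lambda x,y:c(x,y,135,155,5); t2=lambda x,y:c(x,y,285,170,6); s1=lambda x,y:c(x,y,210,105,6); s2=lambda x,y:c(x,y,250,240,6)
np.set_printoptions(precision=1,suppress=True)
# masks
def blob(im,mask,box):
    x0,y0,x1,y1=box; m=np.zeros_like(mask); m[y0:y1,x0:x1]=mask[y0:y1,x0:x1]
    n,l,st,ce=cv2.connectedComponentsWithStats(m.astype(np.uint8)); i=1+np.argmax(st[1:,4]); return l==i,ce[i],st[i]
def hsv(im): return cv2.cvtColor(im['pixels'],cv2.COLOR_BGR2HSV).astype(int)
h=hsv(T); 
m,ce,st=blob(T,(h[...,2]<60),(185,178,210,195)); print('button top px',ce,st); bt=onz(T,ce,232);print('btn top',bt)
hs=hsv(S)
m,ce2,st=blob(S,(hs[...,2]<60),(238,128,256,146)); print('button side px',ce2,st,onz(S,ce2,228))
print('tri btn',tri(T,ce,S,ce2))
m,ce,st=blob(T,(h[...,1]>120)&(h[...,0]<30),(210,160,230,178)); print('clip',ce,st,onz(T,ce,214))
m,ces,st=blob(S,(hs[...,1]>100)&(hs[...,0]<30),(265,140,285,155)); print('clip side',ces,tri(T,ce,S,ces))
print('pointer tip T',t1(117,106),'side',s1(163,82),tri(T,t1(117,108),S,s1(163,82)))
print('clip tri manual',tri(T,t1(430,60),S,s1(388,258)))
for n,p in dict(nl=(45,211),nr=(505,187),fl=(70,138),fr=(490,117)).items(): print(n,onz(T,t1(*p),208))
print('rail', onz(T,t1(362,258),10), onz(T,t2(190,192),10),onz(T,t2(20,140),10),onz(T,t2(190,135),10))
print('handle top',tri(T,t1(560,116),S,s1(388,282)),onz(T,t1(560,116),258))
print('lens',tri(T,t1(680,148),S,s1(458,488)))
# ledge
m,ce,st=blob(T,(h[...,2]<60),(314,186,344,198)); r=cv2.minAreaRect(np.argwhere(m)[:,::-1].astype(np.float32)); print('ledge',ce,st,r); 
for p in cv2.boxPoints(r): print(onz(T,p,70))
print('ledge c',onz(T,r[0],70))
m,ce2,st=blob(S,(hs[...,2]<45),(305,245,345,280)); r2=cv2.minAreaRect(np.argwhere(m)[:,::-1].astype(np.float32)); print('ledge side',ce2,st,r2,tri(T,ce,S,ce2))
for q in [(187,115),(340,112),(343,145),(190,155)]: print('  ledge corner T',onz(T,t2(*q),70))
for q in [(402,75),(513,183),(485,213),(375,100)]: print('  ledge corner S',onz(S,s2(*q),70))
# foot of rest
for q in [(187,103),(315,98),(325,208),(192,213)]: print('  foot T',onz(T,t2(*q),18))
# module
for q in [(352,338),(437,378),(370,525),(282,480)]: print('  board T',onz(T,t2(*q),5))
for q in [(368,365),(415,388),(365,495),(315,470)]: print('  sink T',onz(T,t2(*q),32))
for q in [(95,423),(312,405),(313,518),(100,533)]: print('  board S',onz(S,s2(*q),5))
for q in [(122,398),(277,390),(280,460),(128,465)]: print('  sink S',onz(S,s2(*q),32))
E
```

```text
button top px [195.8 185. ] [192 182   8   7  43]
btn top [577.9 202.4 232. ]
button side px [247.4 137. ] [244 133   8   9  54] [574.8 198.1 228. ]
tri btn (array([579.3, 205.1, 222.5]), np.float64(2.108148377621759))
clip [220.2 168.3] [219 167   3   4  10] [625.5 143.3 214. ]
clip side [274.2 148.7] (array([626.5, 145.5, 204.6]), np.float64(3.7468171049595527))
pointer tip T (158.0, 175.8) side (236.75, 118.25) (array([604.6, 309.5, 213.9]), np.float64(9.299102928445143))
clip tri manual (array([628.1, 144.2, 208.9]), np.float64(7.3127766735120225))
nl [556.  346.9 208. ]
nr [562.3 103.5 208. ]
fl [595.2 335.  208. ]
fr [600.  111.5 208. ]
rail [565.1 220.   10. ] [ 571.3 -118.4   10. ] [600.8 -31.8  10. ] [ 601.2 -119.5   10. ]
handle top (array([584. ,  69.6, 259.9]), np.float64(3.4127612968187773)) [586.2  69.3 258. ]
lens (array([583. ,  13.6, 192.5]), np.float64(3.2011425607295614))
ledge [328.6 192.2] [317 189  24   7 118] ((328.55255126953125, 192.34046936035156), (5.239776134490967, 23.267101287841797), 86.42366790771484)
[ 592.6 -116.9   70. ]
[ 595.3 -185.3   70. ]
[ 579
[... 541 characters left out ...]
 578.7 -193.9   70. ]
  ledge corner S [ 574.1 -121.9   70. ]
  foot T [ 616.3 -118.    18. ]
  foot T [ 617.3 -183.7   18. ]
  foot T [ 559.7 -186.2   18. ]
  foot T [ 558.8 -118.5   18. ]
  board T [ 494.4 -198.6    5. ]
  board T [ 472.9 -240.8    5. ]
  board T [ 399.3 -203.3    5. ]
  board T [ 423. -160.    5.]
  sink T [ 477.1 -202.2   32. ]
  sink T [ 465. -225.   32.]
  sink T [ 412.6 -197.7   32. ]
  sink T [ 425.5 -173.6   32. ]
  board S [ 419.7 -160.9    5. ]
  board S [ 498.  -197.2    5. ]
  board S [ 470.  -242.5    5. ]
  board S [ 396.2 -206.7    5. ]
  sink S [ 425.5 -173.6   32. ]
  sink S [ 479.1 -201.1   32. ]
  sink S [ 462.8 -229.5   32. ]
  sink S [ 412. -202.   32.]
```

Every measurement is consistent with the given sizes:

| Item | Measured value |
|---|---|
| Module centre | about (446, -201), long axis at -27.7° |
| Ledge | about (587, -151.5, 70) |
| Boom direction | about (0.02, -1) |
| Button | (578, 203) |
| Handle | (585, 69) |
| Expected extension | about 164 mm |

Next I'll move the arm over the module.

```bash
python3 -m pendant '[{"dp":[0.032,-0.037,0.02],"turn":[0,0,0],"claw":0.0878},{"dp":[0.064,-0.074,0.03],"turn":[0,0,0],"claw":0.0878},{"dp":[0.096,-0.111,0.03],"turn":[0,0,0],"claw":0.0878},{"dp":[0.128,-0.148,0.03],"turn":[0,0,-0.05],"claw":0.0878},{"dp":[0.160,-0.185,0.03],"turn":[0,0,-0.1],"claw":0.0878},{"dp":[0.192,-0.222,0.03],"turn":[0,0,-0.15],"claw":0.0878},{"dp":[0.224,-0.259,0.03],"turn":[0,0,-0.2],"claw":0.0878},{"dp":[0.256,-0.296,0.03],"turn":[0,0,-0.227],"claw":0.0878}]' && python3 -m pendant '[{"dp":[0.003,-0.049,0],"turn":[0,0,0],"claw":0.0878},{"dp":[0.006,-0.098,0],"turn":[0,0,0],"claw":0.0878},{"dp":[0.009,-0.147,0],"turn":[0,0,0],"claw":0.0878},{"dp":[0.012,-0.196,0],"turn":[0,0,0],"claw":0.0878},{"dp":[0.015,-0.245,0],"turn":[0,0,0],"claw":0.0878},{"dp":[0.018,-0.294,0],"turn":[0,0,0],"claw":0.0878},{"dp":[0.021,-0.343,0],"turn":[0,0,0],"claw":0.0878},{"dp":[0.024,-0.392,0],"turn":[0,0,0],"claw":0.0878}]' && python3 -m pendant '[{"dp":[0.003,-0.049,-0.01],"turn":[0,0,0],"claw":0.0878},{"dp":[0.006,-0.098,-0.03],"turn":[0,0,0],"claw":0.0878},{"dp":[0.007,-0.117,-0.07],"turn":[0,0,0],"claw":0.0878},{"dp":[0.007,-0.117,-0.10],"turn":[0,0,0],"claw":0.0878},{"dp":[0.007,-0.117,-0.10],"turn":[0,0,0],"claw":0.0878},{"dp":[0.007,-0.117,-0.10],"turn":[0,0,0],"claw":0.0878}]'; python3 - <<'E'
from h import *
o=ctrl.get_obs();print(o['ee_pos'],o['orientation'],o['qpos'],o['ft_force'])
snap('wrist','w1');snap('top','t1');snap('side','s1')
E
```

```text
t: 0.95
ee_pos: [415.6, 306.7, 252.7]
orientation: [0.755, 3.049, 0.0]
ft_force: [0.1, 0.9, 0.6]
width: 88.1
t: 1.75
ee_pos: [438.4, -85.5, 252.8]
orientation: [0.753, 3.05, 0.0]
ft_force: [1.5, 0.7, 0.3]
width: 87.8
t: 2.35
ee_pos: [445.5, -200.3, 152.8]
orientation: [-0.752, -3.049, -0.001]
ft_force: [0.6, 0.4, -0.1]
width: 87.9
[ 445.46061141 -200.27126837  152.75935225] [-7.52235377e-01 -3.04868039e+00 -5.21345284e-04] [-4.46889034e-01  3.28141925e-01  1.97892911e+00  3.22788056e-05
  8.36037754e-01 -1.53388840e+00] [ 0.59973802  0.3523483  -0.09331062]
```

View pics/w1.png

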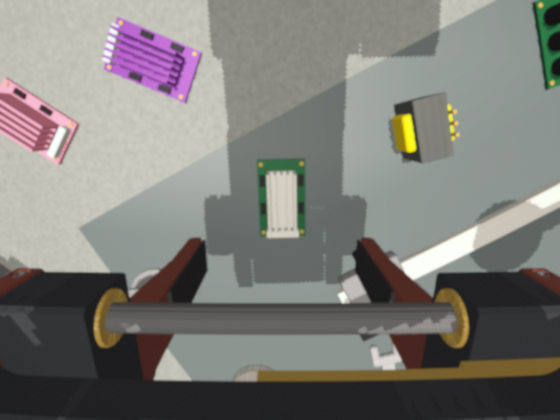

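The wrist view shows the module square between the jaws: the board spans columns 258–305, and the sink centre is near (283,203). I'll check this numerically.

```bash
python3 - <<'E'
from h import *
W=load('w1'); h=cv2.cvtColor(W['pixels'],cv2.COLOR_BGR2HSV).astype(int)
p=W['pixels'];cv2.imwrite('pics/w1z.png',cv2.resize(p[145:250,235:330],None,fx=6,fy=6,interpolation=cv2.INTER_CUBIC))
g=((h[...,0]>40)&(h[...,0]<85)&(h[...,1]>100)); g[:, :240]=0;g[:,330:]=0
q=np.argwhere(g)[:,::-1].astype(np.float32); hull=cv2.convexHull(q)
r=cv2.minAreaRect(hull); print(r)
for b in cv2.boxPoints(r): print(b,onz(W,b,5))
E
```

```text
((281.3519592285156, 194.0786895751953), (68.95345306396484, 45.635738372802734), 88.56790161132812)
[257.67957 160.183  ] [ 399.43924692 -204.89479286    5.        ]
[303.30103 159.04247] [ 420.17876385 -162.9356981     5.        ]
[305.02435 227.97438] [ 487.8152303  -194.69295791    5.        ]
[259.4029  229.11491] [ 465.81727653 -239.37866155    5.        ]
```

View pics/w1z.png

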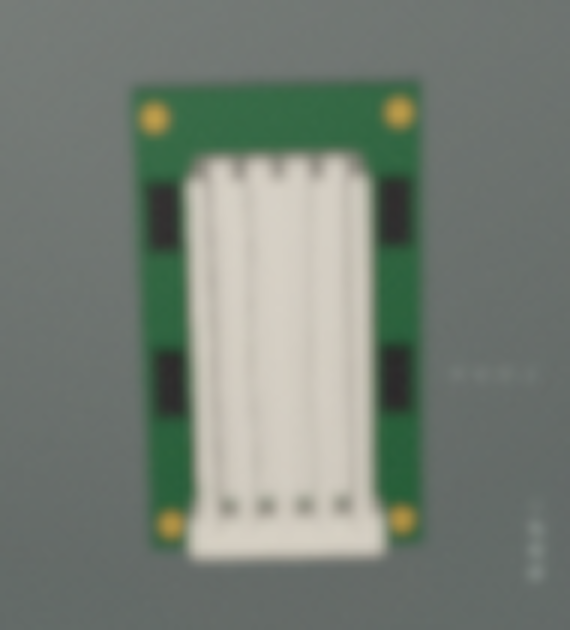

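```bash
python3 - <<'E'
from h import *
W=load('w1'); c=lambda x,y:((x+.5)/6-.5+235,(y+.5)/6-.5+145)
P=np.array([onz(W,c(*q),5) for q in [(134,88),(418,82),(425,542),(154,549)]]);print(P,P.mean(0))
for a,b in [(0,3),(1,2)]: d=P[b]-P[a]; print(np.degrees(np.arctan2(d[1],d[0])),np.linalg.norm(d))
S=np.array([onz(W,c(*q),32) for q in [(188,158),(370,152),(376,516),(200,520)]]);print(S,S.mean(0))
for a,b in [(0,3),(1,2)]: d=S[b]-S[a]; print(np.degrees(np.arctan2(d[1],d[0])),np.linalg.norm(d))
E
```

```text
[[ 398.24019755 -205.12764799    5.        ]
 [ 419.90856698 -161.71224714    5.        ]
 [ 495.23286708 -197.90316119    5.        ]
 [ 473.35302897 -242.46645739    5.        ]] [ 446.68366514 -201.80237843    5.        ]
-26.43210594717741 83.88160782255692
-25.66279400768613 83.56753225081178
[[ 410.23852298 -199.65174871   32.        ]
 [ 422.72936701 -173.8477975    32.        ]
 [ 477.27874846 -200.45456055   32.        ]
 [ 464.28079556 -226.70182255   32.        ]] [ 443.6318585  -200.16398233   32.        ]
-26.589589654172507 60.43404437979044
-26.001062346523778 60.69229652599495
```

The module centre (446, -201) and angle (about -27°) agree across all three views. I'll descend and grip.

```bash
python3 -m pendant '[{"dp":[0,-0.0005,-0.04],"turn":[0,0,0.012],"claw":0.0878},{"dp":[0,-0.0005,-0.08],"turn":[0,0,0.012],"claw":0.0878},{"dp":[0,-0.0005,-0.11],"turn":[0,0,0.012],"claw":0.0878},{"dp":[0,-0.0005,-0.13],"turn":[0,0,0.012],"claw":0.0878},{"dp":[0,-0.0005,-0.141],"turn":[0,0,0.012],"claw":0.0878},{"dp":[0,-0.0005,-0.141],"turn":[0,0,0.012],"claw":0.0878},{"dp":[0,-0.0005,-0.141],"turn":[0,0,0.012],"claw":0.02},{"dp":[0,-0.0005,-0.141],"turn":[0,0,0.012],"claw":0.02}]' && python3 -m pendant '[{"dp":[0,0,0],"turn":[0,0,0],"claw":0.02},{"dp":[0,0,0],"turn":[0,0,0],"claw":0.02},{"dp":[0,0,0],"turn":[0,0,0],"claw":0.02},{"dp":[0,0,0],"turn":[0,0,0],"claw":0.02},{"dp":[0,0,0],"turn":[0,0,0],"claw":0.02}]'
```

```text
t: 3.3
ee_pos: [446.8, -201.4, 13.0]
orientation: [0.733, 3.052, -0.001]
ft_force: [0.1, -0.1, 0.1]
width: 75.3
t: 3.8
ee_pos: [445.7, -201.0, 11.7]
orientation: [0.734, 3.055, -0.0]
ft_force: [0.2, -0.4, -0.5]
width: 35.5
```

```bash
python3 -m pendant '[{"dp":[0,0,0],"turn":[0,0,0],"claw":0.02},{"dp":[0,0,0],"turn":[0,0,0],"claw":0.02},{"dp":[0,0,0],"turn":[0,0,0],"claw":0.02},{"dp":[0,0,0],"turn":[0,0,0],"claw":0.02}]'
```

```text
t: 4.2
ee_pos: [445.7, -201.0, 11.7]
orientation: [0.734, 3.055, 0.0]
ft_force: [-0.4, 0.9, 0.0]
width: 28.0
```

It's gripped at a width of 28.0 mm. I'll lift, turn and carry it over the ledge.

```bash
python3 -m pendant '[{"dp":[0,0,0.02],"turn":[0,0,0],"claw":0.02},{"dp":[0,0,0.06],"turn":[0,0,0],"claw":0.02},{"dp":[0,0,0.1],"turn":[0,0,-0.1],"claw":0.02},{"dp":[0,0,0.13],"turn":[0,0,-0.22],"claw":0.02},{"dp":[0.02,0.01,0.13],"turn":[0,0,-0.34],"claw":0.02},{"dp":[0.05,0.02,0.13],"turn":[0,0,-0.46],"claw":0.02},{"dp":[0.08,0.03,0.13],"turn":[0,0,-0.58],"claw":0.02},{"dp":[0.1,0.04,0.13],"turn":[0,0,-0.7],"claw":0.02}]' && python3 -m pendant '[{"dp":[0.02,0.005,0],"turn":[0,0,-0.12],"claw":0.02},{"dp":[0.035,0.009,0],"turn":[0,0,-0.24],"claw":0.02},{"dp":[0.0413,0.0095,0],"turn":[0,0,-0.34],"claw":0.02},{"dp":[0.0413,0.0095,0],"turn":[0,0,-0.377],"claw":0.02},{"dp":[0.0413,0.0095,0],"turn":[0,0,-0.377],"claw":0.02},{"dp":[0.0413,0.0095,0],"turn":[0,0,-0.377],"claw":0.02}]'; python3 - <<'E'
from h import *
o=ctrl.get_obs();print(o['ee_pos'],o['orientation'],o['width'],o['ft_force'])
for n in 'side','top','wrist': snap(n,n+'2')
def z(p,x0,y0,x1,y1,k,fn): cv2.imwrite('pics/'+fn+'.png',cv2.resize(p[y0:y1,x0:x1],None,fx=k,fy=k,interpolation=cv2.INTER_CUBIC))
z(load('side2')['pixels'],270,190,370,290,6,'s2z');z(load('top2')['pixels'],290,150,370,230,6,'t2z')
E
```

```text
t: 5.0
ee_pos: [547.3, -160.7, 141.7]
orientation: [1.743, 2.613, 0.0]
ft_force: [-0.7, -0.3, -1.1]
width: 27.9
t: 5.6
ee_pos: [586.5, -151.4, 141.3]
orientation: [-2.195, -2.246, 0.001]
ft_force: [-0.3, -0.1, -2.4]
width: 28.1
[ 586.49889679 -151.43954065  141.25937263] [-2.19498388e+00 -2.24640890e+00  8.42432615e-04] 28.079932135253312 [-0.25938569 -0.14052179 -2.3675845 ]
```

View pics/s2z.png

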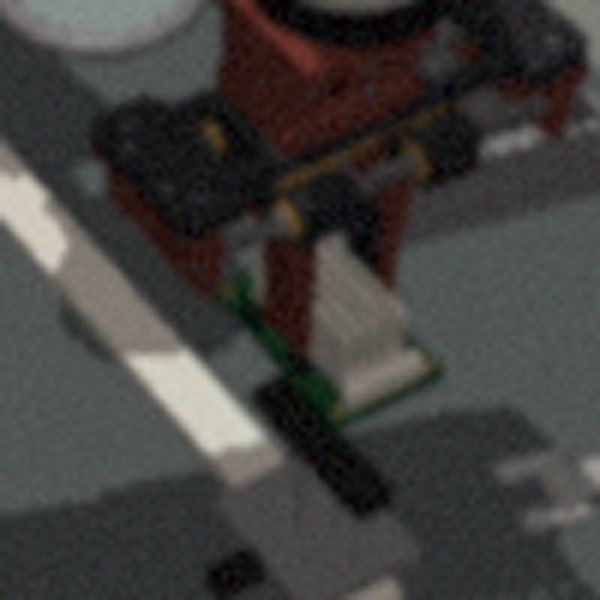

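View pics/t2z.png

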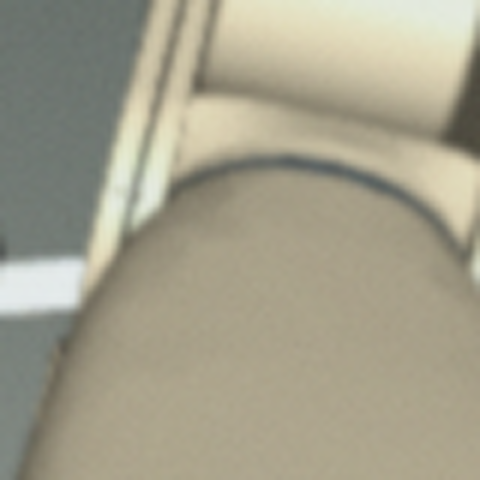

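View pics/wrist2.png

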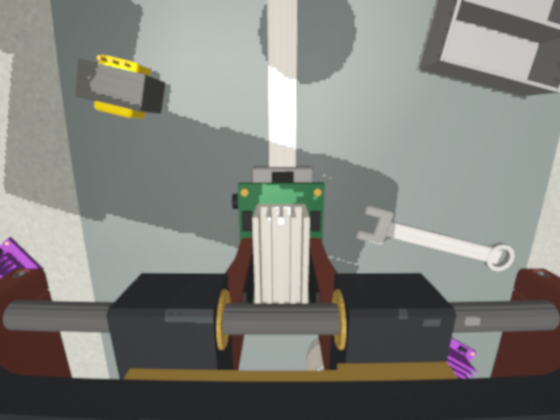

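```bash
python3 - <<'E'
from h import *
W=load('wrist2');p=W['pixels'];cv2.imwrite('pics/w2z.png',cv2.resize(p[150:310,220:345],None,fx=5,fy=5,interpolation=cv2.INTER_CUBIC))
for z in (134.3,): print([onz(W,q,z) for q in [(239,182.5),(324,181.5)]])
E
```

```text
[array([ 561.51768159, -111.86459008,  134.3       ]), array([ 609.98362422, -110.19180975,  134.3       ])]
```

View pics/w2z.png

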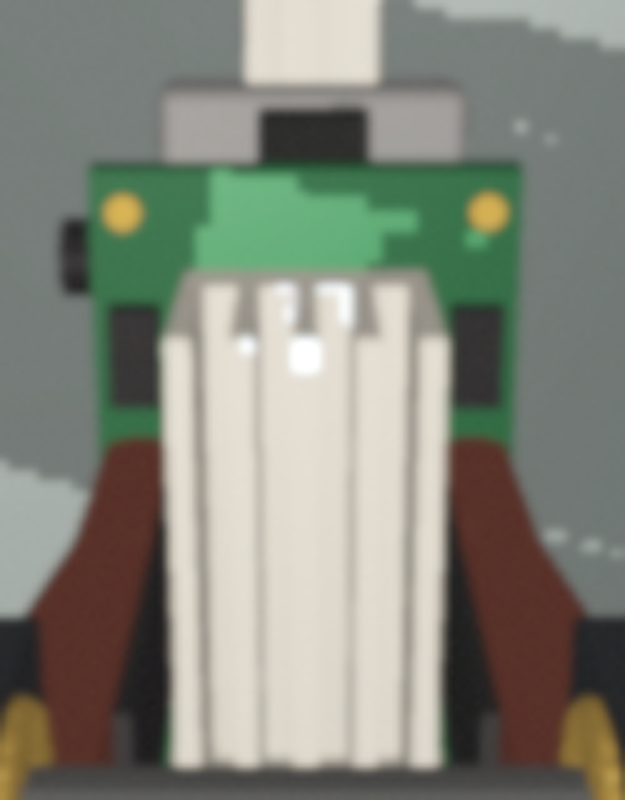

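```bash
python3 - <<'E'
from h import *
W=load('wrist2');c=lambda x,y:((x+.5)/5-.5+220,(y+.5)/5-.5+150)
for q in [(261,108),(367,108),(259,160),(368,160)]: print('ledge',onz(W,c(*q),70))
for q in [(162,90),(462,90)]: print('foot',onz(W,c(*q),18))
for q in [(245,84),(380,84),(243,0),(381,0)]: print('rail',onz(W,c(*q),10))
for q in [(88,163),(522,163),(100,440),(513,440)]: print('board',onz(W,c(*q),134.3))
E
```

```text
ledge [ 578.4111814  -114.56875217   70.        ]
ledge [ 594.94363685 -114.19486204   70.        ]
ledge [ 578.21747636 -122.79627139   70.        ]
ledge [ 595.37323532 -122.40852418   70.        ]
foot [ 558.12093784 -119.29160471   18.        ]
foot [ 615.20127298 -118.00138639   18.        ]
rail [ 573.60046318 -118.87202277   10.        ]
rail [ 599.97188127 -118.2758069    10.        ]
rail [ 573.01805355 -102.68559663   10.        ]
rail [ 599.59609198 -102.08450792   10.        ]
board [ 560.49146326 -111.71297267  134.3       ]
board [ 610.00799805 -110.59604131  134.3       ]
board [ 561.37318041 -145.42871885  134.3       ]
board [ 610.99506451 -144.3080349   134.3       ]
```

The board sits within about 1 mm of the ledge centre. I'll apply a small correction and lower it.

```bash
python3 -m pendant '[{"dp":[0.0005,0.0008,-0.02],"turn":[0,0,0],"claw":0.02},{"dp":[0.0005,0.0008,-0.04],"turn":[0,0,0],"claw":0.02},{"dp":[0.0005,0.0008,-0.052],"turn":[0,0,0],"claw":0.02},{"dp":[0.0005,0.0008,-0.057],"turn":[0,0,0],"claw":0.02},{"dp":[0.0005,0.0008,-0.059],"turn":[0,0,0],"claw":0.02},{"dp":[0.0005,0.0008,-0.059],"turn":[0,0,0],"claw":0.02},{"dp":[0.0005,0.0008,-0.059],"turn":[0,0,0],"claw":0.02}]' ; python3 -m pendant '[{"dp":[0,0,-0.0005],"turn":[0,0,0],"claw":0.02},{"dp":[0,0,-0.0005],"turn":[0,0,0],"claw":0.02}]'
```

```text
t: 6.45
ee_pos: [588.0, -150.9, 83.4]
orientation: [2.196, 2.245, 0.001]
ft_force: [0.5, 0.2, -1.9]
width: 27.5
t: 6.65
ee_pos: [587.8, -150.8, 82.6]
orientation: [2.196, 2.245, 0.001]
ft_force: [-1.0, 0.3, -1.8]
width: 27.9
```

```bash
for i in 1 2; do python3 -m pendant '[{"dp":[0,0,-0.0005],"turn":[0,0,0],"claw":0.02},{"dp":[0,0,-0.0005],"turn":[0,0,0],"claw":0.02}]';done
```

```text
t: 6.85
ee_pos: [587.5, -150.7, 81.8]
orientation: [2.197, 2.246, 0.0]
ft_force: [0.3, -0.2, -2.2]
width: 27.9
t: 7.05
ee_pos: [587.5, -150.7, 81.6]
orientation: [2.197, 2.246, -0.0]
ft_force: [-2.8, -0.1, 4.3]
width: 27.6
```

Contact: the vertical force went from -2 N to +4.3 N. I'll do a quick check from the side and wrist before letting go.

```bash
python3 - <<'E'
from h import *
a=snap('side','s3')['pixels'];b=snap('wrist','w3')['pixels']
A=cv2.resize(a[215:295,290:370],None,fx=5,fy=5,interpolation=cv2.INTER_CUBIC);B=cv2.resize(b[150:310,220:380],(400,400),interpolation=cv2.INTER_CUBIC)
cv2.imwrite('pics/c3.png',np.hstack([A,B]))
W=load('w3');c=lambda x,y:((x+.5)/2.5-.5+220,(y+.5)/2.5-.5+150)
print(ctrl.get_obs()['ft_force'])
E
```

```text
[-2.23245205  1.18671277  5.63388307]
```

View pics/c3.png

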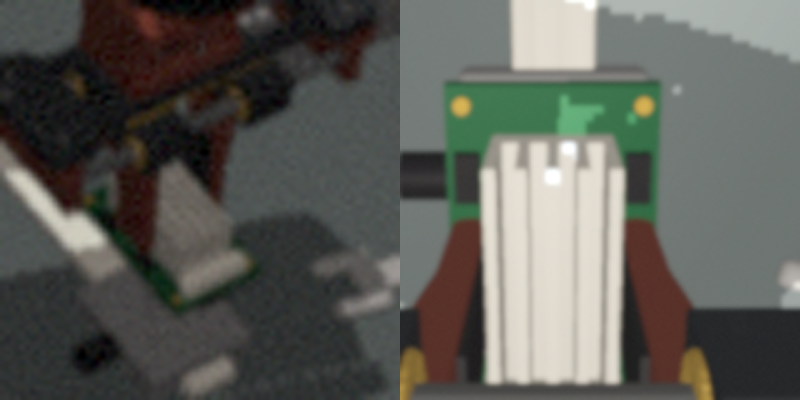

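The module is on the ledge, level and centred over the foot. Releasing.

```bash
python3 -m pendant '[{"dp":[0,0,0.0003],"turn":[0,0,0],"claw":0.035},{"dp":[0,0,0.0003],"turn":[0,0,0],"claw":0.045},{"dp":[0,0,0.0003],"turn":[0,0,0],"claw":0.06},{"dp":[0,0,0.0003],"turn":[0,0,0],"claw":0.07},{"dp":[0,0,0.0003],"turn":[0,0,0],"claw":0.07},{"dp":[0,0,0.0003],"turn":[0,0,0],"claw":0.07}]'; python3 -m pendant '[{"dp":[0,0,0.02],"turn":[0,0,0],"claw":0.07},{"dp":[0,0,0.06],"turn":[0,0,0],"claw":0.07},{"dp":[0,0,0.1],"turn":[0,0,0],"claw":0.07},{"dp":[0,0,0.14],"turn":[0,0,0],"claw":0.07},{"dp":[0,0,0.18],"turn":[0,0,0],"claw":0.07},{"dp":[0,0,0.2],"turn":[0,0,0],"claw":0.07},{"dp":[0,0,0.2],"turn":[0,0,0],"claw":0.07}]'; python3 - <<'E'
from h import *
a=snap('side','s4')['pixels'];b=snap('wrist','w4')['pixels']
A=cv2.resize(a[215:295,290:370],None,fx=5,fy=5,interpolation=cv2.INTER_CUBIC);B=cv2.resize(b[150:310,200:360],(400,400),interpolation=cv2.INTER_CUBIC)
cv2.imwrite('pics/c4.png',np.hstack([A,B]))
E
```

```text
t: 7.75
ee_pos: [587.5, -150.7, 81.4]
orientation: [-2.197, -2.246, 0.0]
ft_force: [-0.0, -0.5, -0.5]
width: 69.3
t: 8.45
ee_pos: [589.3, -151.2, 285.2]
orientation: [2.193, 2.242, 0.005]
ft_force: [0.6, -0.8, 0.1]
width: 70.1
```

View pics/c4.png

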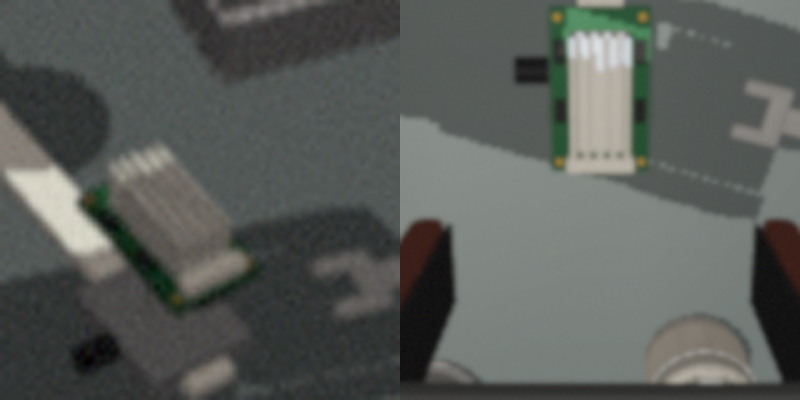

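The module sits flat on the ledge by itself. Now I'll move to the lock button with the fingers closed, taking a wrist look on the way.

```bash
python3 -m pendant '[{"dp":[0,0.03,0.02],"turn":[0,0,0],"claw":0.0},{"dp":[-0.001,0.075,0.03],"turn":[0,0,0],"claw":0.0},{"dp":[-0.002,0.12,0.03],"turn":[0,0,0],"claw":0.0},{"dp":[-0.003,0.165,0.03],"turn":[0,0,0],"claw":0.0},{"dp":[-0.004,0.21,0.03],"turn":[0,0,0],"claw":0.0},{"dp":[-0.005,0.25,0.03],"turn":[0,0,0],"claw":0.0},{"dp":[-0.006,0.27,0.03],"turn":[0,0,0],"claw":0.0},{"dp":[-0.006,0.27,0.03],"turn":[0,0,0],"claw":0.0}]'; python3 - <<'E'
from h import *
snap('wrist','w5'); snap('top','t5')
W=load('w4');c=lambda x,y:((x+.5)/2.5-.5+200,(y+.5)/2.5-.5+150)
P=np.array([onz(W,c(*q),75) for q in [(152,5),(250,5),(249,172),(153,170)]]);print(P,P.mean(0))
E
```

```text
t: 9.35
ee_pos: [580.3, 121.6, 309.0]
orientation: [-2.191, -2.248, 0.005]
ft_force: [0.2, 0.4, 0.0]
width: 9.4
[[ 562.86286053 -110.84667703   75.        ]
 [ 610.5182349  -109.81954564   75.        ]
 [ 613.27696839 -194.90784949   75.        ]
 [ 563.71749185 -194.85952299   75.        ]] [ 587.59388892 -152.60839879   75.        ]
```

View pics/w5.png

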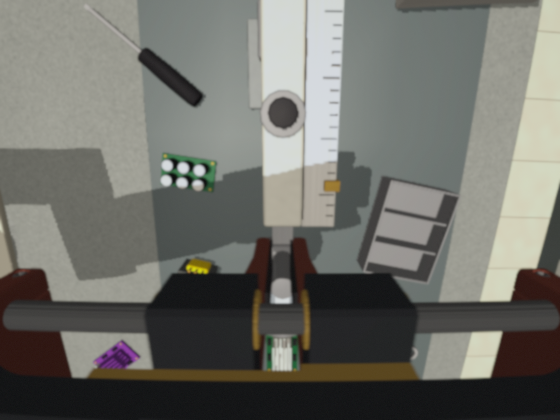

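```bash
python3 - <<'E'
from h import *
W=load('w5');p=W['pixels'];cv2.imwrite('pics/w5z.png',cv2.resize(p[80:240,240:360],None,fx=5,fy=5,interpolation=cv2.INTER_CUBIC))
h=cv2.cvtColor(p,cv2.COLOR_BGR2HSV).astype(int);m=np.zeros(p.shape[:2],np.uint8);m[90:135,262:305]=(h[...,2]<80)[90:135,262:305]
print(m.sum(),cv2.minEnclosingCircle(np.argwhere(m)[:,::-1].astype(np.float32)))
(c,r)=cv2.minEnclosingCircle(np.argwhere(m)[:,::-1].astype(np.float32))
print('btn',onz(W,c,232)); print('clip',onz(W,(332,186),213))
print('mouth',onz(W,(264,226),208),onz(W,(304,226),208))
print('edges y205',onz(W,(264,120),208),onz(W,(305,120),208)); print(ctrl.get_obs()['ee_pos'])
E
```

```text
642 ((283.0, 112.5), 14.637381553649902)
btn [579.251049   202.87110947 232.        ]
clip [623.76822326 143.32308328 213.        ]
mouth [564.485622   103.16386919 208.        ] [601.43121123 104.14117013 208.        ]
edges y205 [563.47227091 197.36352585 208.        ] [598.00040204 198.2461463  208.        ]
[580.73766942 119.17519273 309.57950495]
```

View pics/w5z.png

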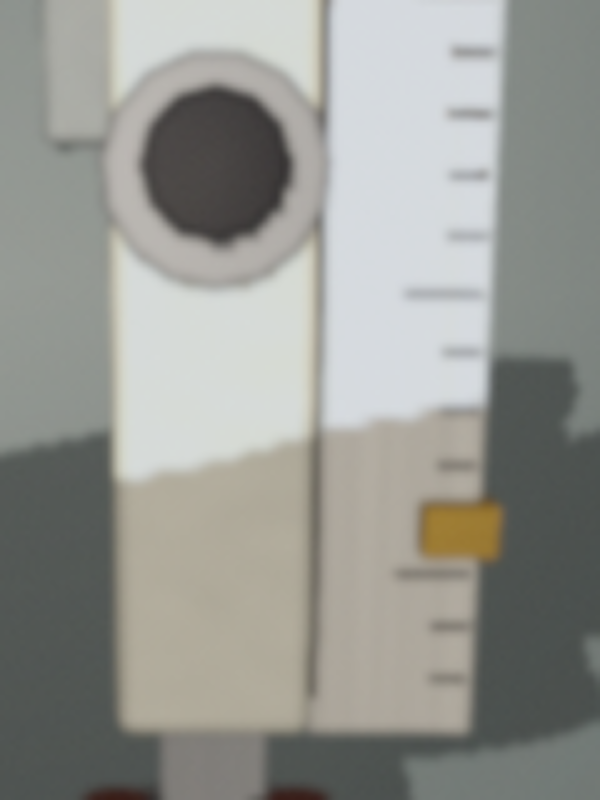

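```bash
python3 -m pendant '[{"dp":[-0.001,0.04,0],"turn":[0,0,0],"claw":0.0},{"dp":[-0.002,0.075,-0.02],"turn":[0,0,0],"claw":0.0},{"dp":[-0.002,0.0834,-0.05],"turn":[0,0,0],"claw":0.0},{"dp":[-0.002,0.0834,-0.064],"turn":[0,0,0],"claw":0.0},{"dp":[-0.002,0.0834,-0.067],"turn":[0,0,0],"claw":0.0},{"dp":[-0.002,0.0834,-0.067],"turn":[0,0,0],"claw":0.0},{"dp":[-0.002,0.0834,-0.067],"turn":[0,0,0],"claw":0.0}]'
```

```text
t: 10.15
ee_pos: [580.4, 201.7, 245.6]
orientation: [2.198, 2.244, 0.002]
ft_force: [0.0, 0.3, 0.0]
width: 0.0
```

```bash
python3 -m pendant '[{"dp":[-0.0005,0.001,-0.007],"turn":[0,0,0],"claw":0.0},{"dp":[-0.0005,0.001,-0.012],"turn":[0,0,0],"claw":0.0},{"dp":[-0.0005,0.001,-0.015],"turn":[0,0,0],"claw":0.0},{"dp":[-0.0005,0.001,-0.017],"turn":[0,0,0],"claw":0.0},{"dp":[-0.0005,0.001,-0.0185],"turn":[0,0,0],"claw":0.0},{"dp":[-0.0005,0.001,-0.0185],"turn":[0,0,0],"claw":0.0}]'
```

```text
t: 10.75
ee_pos: [579.2, 203.6, 226.0]
orientation: [2.196, 2.245, 0.0]
ft_force: [1.1, -1.1, 1.4]
width: 0.3
```

```bash
for i in 1 2; do python3 -m pendant '[{"dp":[0,0,-0.0008],"turn":[0,0,0],"claw":0.0},{"dp":[0,0,-0.0008],"turn":[0,0,0],"claw":0.0}]'; done
```

```text
t: 10.95
ee_pos: [579.2, 203.6, 225.4]
orientation: [2.197, 2.246, 0.0]
ft_force: [0.6, -2.2, 3.8]
width: 0.7
t: 11.15
ee_pos: [579.3, 203.6, 225.2]
orientation: [2.196, 2.245, 0.001]
ft_force: [-1.0, -2.7, 8.5]
width: 0.5
```

The button bottomed at z 225.2, the full 7 mm, with the force rising. I'll lift off, open the jaws and go above the handle.

```bash
python3 -m pendant '[{"dp":[0,0,0.03],"turn":[0,0,0],"claw":0.0},{"dp":[0,0,0.065],"turn":[0,0,0],"claw":0.03},{"dp":[0.001,-0.03,0.075],"turn":[0,0,0],"claw":0.06},{"dp":[0.002,-0.07,0.075],"turn":[0,0,0],"claw":0.07},{"dp":[0.003,-0.11,0.075],"turn":[0,0,0],"claw":0.07},{"dp":[0.0042,-0.1345,0.075],"turn":[0,0,0],"claw":0.07},{"dp":[0.0042,-0.1345,0.075],"turn":[0,0,0],"claw":0.07},{"dp":[0.0042,-0.1345,0.075],"turn":[0,0,0],"claw":0.07}]'; python3 -m pendant '[{"dp":[0,0,0],"turn":[0,0,0],"claw":0.07},{"dp":[0,0,0],"turn":[0,0,0],"claw":0.07}]'; python3 - <<'E'
from h import *
w=snap('wrist','w6')['pixels']; s=snap('side','s6')['pixels']
cv2.imwrite('pics/c6.png',np.hstack([cv2.resize(w,(533,400)),cv2.resize(s[100:220,210:290],(266,400),interpolation=cv2.INTER_CUBIC)]))
print(ctrl.get_obs()['ee_pos'])
E
```

```text
t: 11.95
ee_pos: [582.9, 69.3, 299.0]
orientation: [-2.197, -2.243, 0.0]
ft_force: [0.1, 0.1, -0.4]
width: 52.8
t: 12.15
ee_pos: [583.1, 70.4, 299.2]
orientation: [-2.195, -2.247, 0.0]
ft_force: [-0.7, 0.8, 0.2]
width: 68.2
[583.1551756   70.20635257 299.23886159]
```

View pics/c6.png

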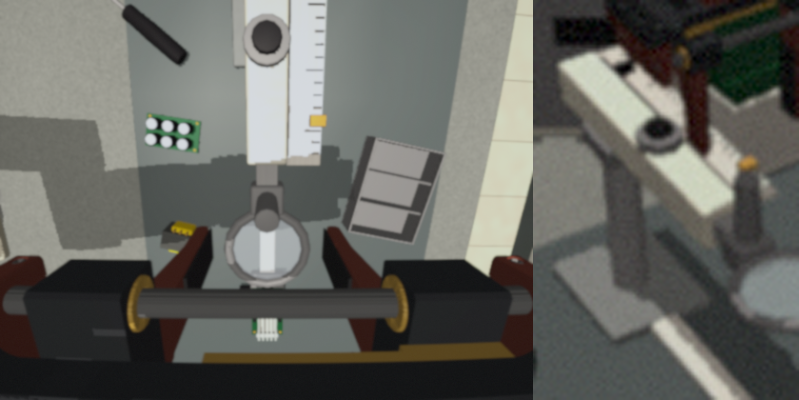

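The side view (right panel) shows the button pressed down into its collar. The handle top is at about (280,229) in the full wrist view.

```bash
python3 - <<'E'
from h import *
W=load('w6');p=W['pixels'];cv2.imwrite('pics/w6z.png',cv2.resize(p[110:260,240:350],None,fx=5,fy=5,interpolation=cv2.INTER_CUBIC))
print(onz(W,(279.5,229),258))
E
```

```text
[581.7951196   70.54204397 258.        ]
```

View pics/w6z.png

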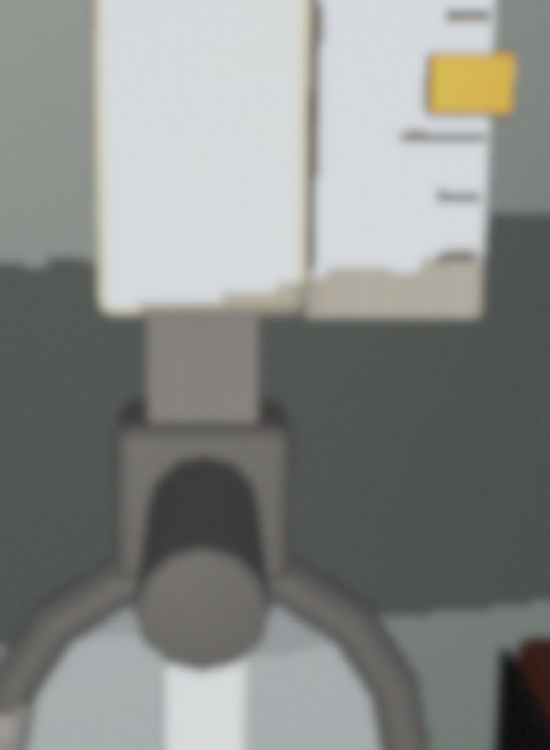

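```bash
python3 -m pendant '[{"dp":[-0.0005,-0.001,-0.03],"turn":[0,0,0],"claw":0.07},{"dp":[-0.0005,-0.001,-0.06],"turn":[0,0,0],"claw":0.07},{"dp":[-0.0005,-0.001,-0.075],"turn":[0,0,0],"claw":0.07},{"dp":[-0.0005,-0.001,-0.079],"turn":[0,0,0],"claw":0.07},{"dp":[-0.0005,-0.001,-0.079],"turn":[0,0,0],"claw":0.07},{"dp":[-0.0005,-0.001,-0.079],"turn":[0,0,0],"claw":0.01},{"dp":[-0.0005,-0.001,-0.079],"turn":[0,0,0],"claw":0.01},{"dp":[-0.0005,-0.001,-0.079],"turn":[0,0,0],"claw":0.01}]'; python3 -m pendant '[{"dp":[0,0,0],"turn":[0,0,0],"claw":0.01},{"dp":[0,0,0],"turn":[0,0,0],"claw":0.01},{"dp":[0,0,0],"turn":[0,0,0],"claw":0.01},{"dp":[0,0,0],"turn":[0,0,0],"claw":0.01},{"dp":[0,0,0],"turn":[0,0,0],"claw":0.01},{"dp":[0,0,0],"turn":[0,0,0],"claw":0.01}]'
```

```text
t: 13.05
ee_pos: [583.3, 68.3, 221.4]
orientation: [2.196, 2.245, 0.002]
ft_force: [-0.5, -0.1, 0.1]
width: 49.6
t: 13.65
ee_pos: [582.5, 68.2, 220.4]
orientation: [-2.197, -2.246, 0.0]
ft_force: [-1.1, 0.2, 0.9]
width: 19.6
```

The post is gripped at 19.6 mm, matching its 20 mm diameter. I'll draw the boom out gently at first.

```bash
python3 -m pendant '[{"dp":[0,-0.005,0],"turn":[0,0,0],"claw":0.01},{"dp":[0.0002,-0.012,0],"turn":[0,0,0],"claw":0.01},{"dp":[0.0004,-0.02,0],"turn":[0,0,0],"claw":0.01},{"dp":[0.0006,-0.03,0],"turn":[0,0,0],"claw":0.01}]'; python3 - <<'E'
from h import *
w=snap('wrist','w7')['pixels']; s=snap('side','s7')['pixels']
cv2.imwrite('pics/c7.png',np.hstack([cv2.resize(w,(533,400)),cv2.resize(s[100:220,210:290],(266,400),interpolation=cv2.INTER_CUBIC)]))
E
```

```text
t: 14.05
ee_pos: [583.3, 38.0, 220.4]
orientation: [-2.196, -2.246, -0.001]
ft_force: [-0.1, 4.7, 1.1]
width: 19.5
```

View pics/c7.png

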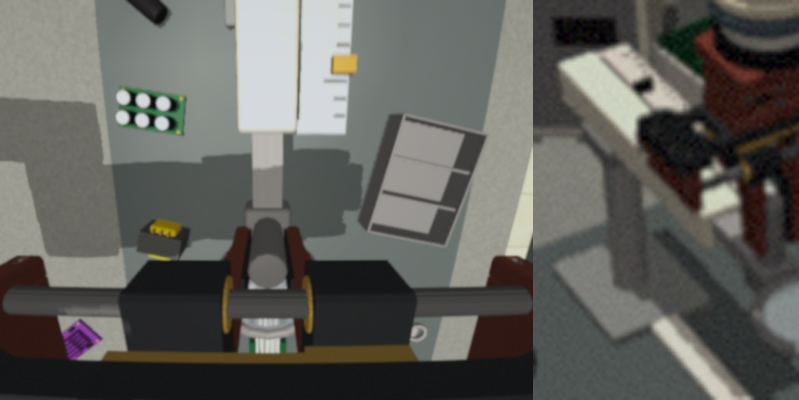

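The boom slides with the gripper against about 4.7 N of spring. Continuing to about 150 mm.

```bash
python3 -m pendant '[{"dp":[0.0003,-0.015,0],"turn":[0,0,0],"claw":0.01},{"dp":[0.0007,-0.035,0],"turn":[0,0,0],"claw":0.01},{"dp":[0.0012,-0.055,0],"turn":[0,0,0],"claw":0.01},{"dp":[0.0016,-0.075,0],"turn":[0,0,0],"claw":0.01},{"dp":[0.002,-0.095,0],"turn":[0,0,0],"claw":0.01},{"dp":[0.0024,-0.112,0],"turn":[0,0,0],"claw":0.01},{"dp":[0.0026,-0.12,0],"turn":[0,0,0],"claw":0.01},{"dp":[0.0026,-0.12,0],"turn":[0,0,0],"claw":0.01}]'; python3 - <<'E'
from h import *
w=snap('wrist','w8')['pixels']; s=snap('side','s8')['pixels']; t=snap('top','t8')['pixels']
cv2.imwrite('pics/c8.png',np.vstack([np.hstack([cv2.resize(w[:210],(533,200)),cv2.resize(s[100:160,210:290],(267,200),interpolation=cv2.INTER_CUBIC)]),cv2.resize(t[150:220,120:300],(800,311),interpolation=cv2.INTER_CUBIC)]))
E
```

```text
t: 14.95
ee_pos: [586.1, -82.6, 220.4]
orientation: [2.198, 2.244, 0.001]
ft_force: [1.2, 4.2, 1.9]
width: 19.7
```

View pics/c8.png

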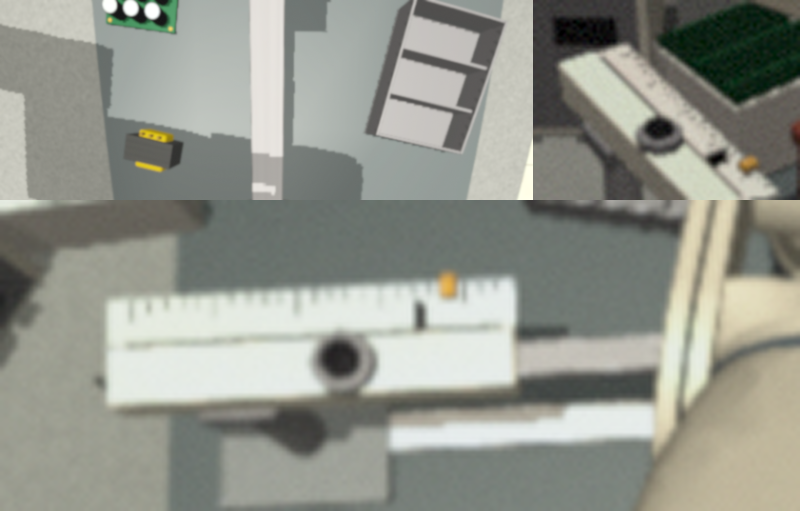

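```bash
python3 - <<'E'
from h import *
T=load('t8')['pixels'];S=load('s8')['pixels']
A=cv2.resize(T[158:182,205:235],None,fx=13,fy=13,interpolation=cv2.INTER_CUBIC)
B=cv2.resize(S[130:164,250:290],None,fx=9.1,fy=9.1,interpolation=cv2.INTER_CUBIC)
cv2.imwrite('pics/a8.png',A);cv2.imwrite('pics/b8.png',cv2.resize(S[135:160,255:285],None,fx=13,fy=13,interpolation=cv2.INTER_CUBIC))
E
```

```text
(no output)
```

View pics/a8.png

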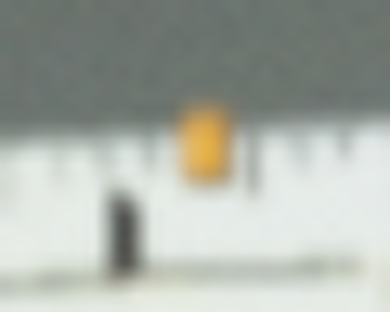

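View pics/b8.png

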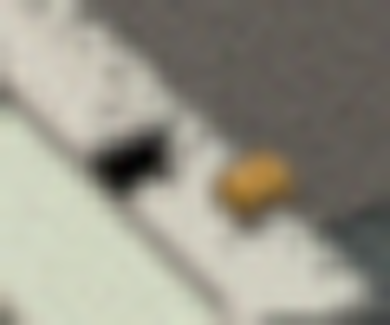

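```bash
cat > m.py <<'E'
from h import *
np.set_printoptions(precision=1,suppress=True)
def meas(fn,box,sfn=None):
    T=load(fn);g=T['pixels'].astype(float)
    h=cv2.cvtColor(T['pixels'],cv2.COLOR_BGR2HSV).astype(float)
    out={}
    # clip weight: saturation
    x0,y0,x1,y1=215,162,226,176
    w=np.clip(h[y0:y1,x0:x1,1]-80,0,None); yy,xx=np.mgrid[y0:y1,x0:x1]; c=(np.sum(w*xx)/w.sum(),np.sum(w*yy)/w.sum())
    x0,y0,x1,y1=box
    w=np.clip(130-g[y0:y1,x0:x1].mean(2),0,None)*(h[y0:y1,x0:x1,1]<80); yy,xx=np.mgrid[y0:y1,x0:x1]; p=(np.sum(w*xx)/w.sum(),np.sum(w*yy)/w.sum())
    print(fn,'clip px',np.array(c),'ptr px',np.array(p))
    u=np.array([0.0215,-1.0]); u/=np.linalg.norm(u)
    for z in (206,209,212): 
        a=onz(T,c,z)[:2];b=onz(T,p,z)[:2]; print(z,'clip',a,'ptr',b)
    A=[(u@onz(T,c,zc)[:2]) for zc in (209,212,215)]; B=[(u@onz(T,p,zp)[:2]) for zp in (206,209,212)]
    print('to go (clip z 209,212,215 rows; ptr z 206,209,212 cols)\n',np.subtract.outer(A,B))
E
python3 - <<'E'
from m import *
meas('top0',(154,173,162,183)); meas('t8',(210,171,218,180))
E
```

```text
top0 clip px [220.3 168.5] ptr px [157.9 178.7]
206 clip [627.2 144.3] ptr [604.4 311. ]
209 clip [626.3 143.8] ptr [603.6 309.9]
212 clip [625.5 143.3] ptr [602.7 308.9]
to go (clip z 209,212,215 rows; ptr z 206,209,212 cols)
 [[167.6 166.6 165.6]
 [168.1 167.1 166.1]
 [168.6 167.6 166.6]]
t8 clip px [220.3 168.6] ptr px [214. 176.]
206 clip [627.2 144.3] ptr [607.4 160.8]
209 clip [626.3 143.8] ptr [606.6 160.2]
212 clip [625.4 143.3] ptr [605.7 159.7]
to go (clip z 209,212,215 rows; ptr z 206,209,212 cols)
 [[17.4 16.9 16.3]
 [17.9 17.4 16.8]
 [18.5 17.9 17.3]]
```

There are about 17 mm to go. The pixel travel so far (150 mm) agrees with the arm travel (150.8 mm).

```bash
python3 -m pendant '[{"dp":[0.0001,-0.006,0],"turn":[0,0,0],"claw":0.01},{"dp":[0.0002,-0.012,0],"turn":[0,0,0],"claw":0.01},{"dp":[0.0004,-0.017,0],"turn":[0,0,0],"claw":0.01},{"dp":[0.0004,-0.017,0],"turn":[0,0,0],"claw":0.01},{"dp":[0.0004,-0.017,0],"turn":[0,0,0],"claw":0.01},{"dp":[0.0004,-0.017,0],"turn":[0,0,0],"claw":0.01}]'; python3 - <<'E'
from m import *
s=snap('side','s9')['pixels']; t=snap('top','t9')['pixels']
meas('t9',(217,171,225,180))
A=cv2.resize(t[158:182,205:235],None,fx=13,fy=13,interpolation=cv2.INTER_CUBIC)
cv2.imwrite('pics/a9.png',np.hstack([A,cv2.resize(s[135:159,255:285],None,fx=13,fy=13,interpolation=cv2.INTER_CUBIC)]))
E
```

```text
t: 15.7
ee_pos: [586.5, -98.3, 220.4]
orientation: [2.196, 2.246, 0.001]
ft_force: [2.1, 5.5, 1.2]
width: 19.6
t9 clip px [220.3 168.8] ptr px [220.2 175.3]
206 clip [626.6 144.3] ptr [608.8 144.6]
209 clip [625.7 143.8] ptr [607.9 144. ]
212 clip [624.8 143.3] ptr [607.1 143.5]
to go (clip z 209,212,215 rows; ptr z 206,209,212 cols)
 [[1.1 0.6 0.1]
 [1.6 1.1 0.6]
 [2.2 1.6 1.1]]
```

View pics/a9.png

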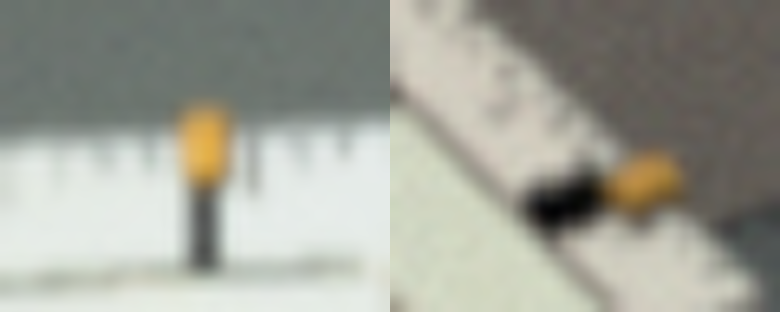

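View pics/s9.png

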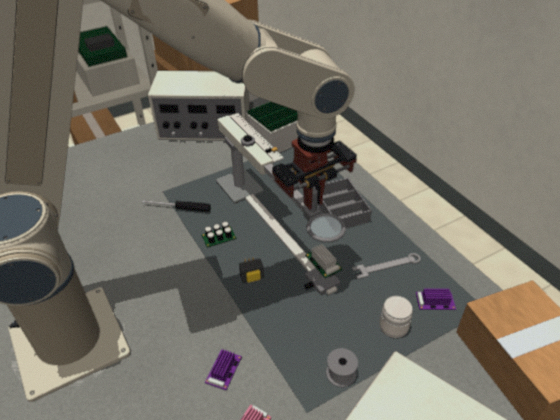

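```bash
python3 - <<'E'
from m import *
S=load('s9');c=lambda x,y:((x-390+.5)/13-.5+255,(y+.5)/13-.5+135)
u=np.array([0.0215,-1]);
for zc,zp in [(209,209),(211,209),(209,211)]:
    a=onz(S,c(645,182),zc);b=onz(S,c(565,200),zp);print(a,b,u@(a-b)[:2])
E
```

```text
[621.8 140.9 209. ] [605.2 144.  209. ] 3.4731770820988843
[620.5 138.5 211. ] [605.2 144.  209. ] 5.817652185215258
[621.8 140.9 209. ] [603.9 141.6 211. ] 1.1202512385312757
```

```bash
python3 - <<'E'
from m import *
S=load('s9');T=load('t9');c=lambda x,y:((x-390+.5)/13-.5+255,(y+.5)/13-.5+135)
a=tri(T,(220.3,168.8),S,c(645,182));b=tri(T,(220.2,175.3),S,c(565,200));print(a,b,np.array([.0215,-1])@(a[0]-b[0])[:2])
E
```

```text
(array([625.4, 144.9, 205.5]), np.float64(2.514701605830782)) (array([606.9, 144.4, 208.5]), np.float64(2.55094799965029)) -0.02284910826830111
```

The top view says 0.6–1.1 mm short, and triangulation says 0. I'll nudge 0.5 mm, then do a last check of the pointer and module.

```bash
python3 -m pendant '[{"dp":[0,-0.0005,0],"turn":[0,0,0],"claw":0.01},{"dp":[0,-0.0005,0],"turn":[0,0,0],"claw":0.01},{"dp":[0,-0.0005,0],"turn":[0,0,0],"claw":0.01},{"dp":[0,-0.0005,0],"turn":[0,0,0],"claw":0.01},{"dp":[0,-0.0005,0],"turn":[0,0,0],"claw":0.01}]'; python3 - <<'E'
from m import *
s=snap('side','s10')['pixels']; t=snap('top','t10')['pixels']; w=snap('wrist','w10')['pixels']
meas('t10',(217,171,225,180)); o=ctrl.get_obs(); print(o['qvel'].round(4),o['ee_pos'],o['width'])
A=cv2.resize(t[158:182,205:235],(400,320),interpolation=cv2.INTER_CUBIC)
cv2.imwrite('pics/a10.png',np.hstack([A,cv2.resize(s[215:295,290:390],(400,320),interpolation=cv2.INTER_CUBIC)]))
E
```

```text
t: 16.3
ee_pos: [586.5, -98.7, 220.4]
orientation: [2.197, 2.246, 0.001]
ft_force: [1.3, 4.7, 0.8]
width: 19.7
t10 clip px [220.3 168.7] ptr px [220.3 175.1]
206 clip [626.8 144.3] ptr [609.4 144.3]
209 clip [625.9 143.8] ptr [608.6 143.8]
212 clip [625.  143.3] ptr [607.8 143.2]
to go (clip z 209,212,215 rows; ptr z 206,209,212 cols)
 [[ 0.9  0.3 -0.2]
 [ 1.4  0.9  0.3]
 [ 1.9  1.4  0.9]]
[ 0.  0. -0.  0. -0. -0.] [586.5 -98.7 220.4] 19.4936134064771
```

View pics/a10.png

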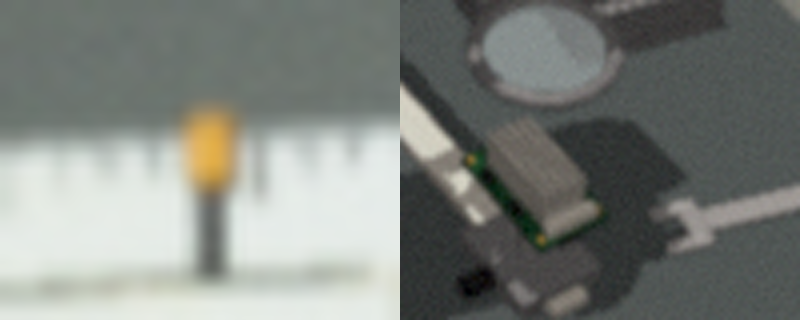

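The pointer stands at the clip to within about 0.5 mm. The module sits on the ledge under the lens, and the arm is still and holding the handle. Handing in.

```bash
python3 -c "
from workcell import ctrl
print(ctrl.close_job())"
```

```text
the job is handed in; nothing more can be done
None
```

I did all the steps in the order asked and handed the job in at about 16.5 s, with the arm still holding the boom handle. No verdict was reported.

- **Module:** It is on the ledge, fins up, lengthwise and let go of. After release its centre measured (587.6, -152.6), against about (587.5, -152) for the ledge. The last side view shows it still flat in place under the lens.
- **Lock button:** I pressed it until it stopped at z 225.2 mm, the full 7 mm of travel. The boom then slid out freely.
- **Boom:** It is drawn out about 167 mm. The handle is held at 19.5 mm opening against about 4.7 N of spring, and the arm is still.
- **Pointer against clip:** The top view put them about 0.3–0.9 mm apart at the last check. Before the final 0.5 mm nudge, triangulating top and side views gave 0 mm. The side view alone suggested 1–6 mm, but it depends strongly on the assumed heights, so I gave it little weight.

I saw no contact with the other things on the bench.

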